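Clear the mitre box after sawing

TASK

Clear the mitre box after sawing: lift the lath's end over the stop, draw it out endwise from between the walls and lay it flat on the bench. Then take the wood block and, pushing with the block only and never with the gripper itself, sweep all five offcuts along the trough and out of its open end into the dustpan. Leave them there, stand the block upright on the bench again, let lath and block down rather than dropping them, and leave the other tools where they are.

Things in the scene. Friction and masses are not known exactly. Their poses are not given: they have to be found in the camera images.
- mitre_box: Mitre box of plywood and pine, screwed to the bench. Origin: centre of its underside. Base 330 mm long (own y -165 to 165), 96 mm wide (own x -48 to 48), upper face (trough floor) 15 mm above the bench. Two walls 10 mm thick, tops 60 mm above the bench, x -48 to -38 and 38 to 48, only from y -75 to 165. At zero yaw its x points away from the robot, its y to the robot's left.
- stop_top (a point): Middle of the top of the stop, a wooden strip across the -y end of the mitre box's base: 12 mm high above the base (27 mm above the bench), 12 mm thick (y -165 to -153 mm of the mitre box), full width of the base.
- apron (a point): Middle of the bare part of the mitre box's base, on its upper face: from the stop to where the walls begin (y -153 to -75 mm of the mitre box), no walls here. The end of the lath lies on it.
- trough_mouth (a point): Middle of the trough floor where the walls begin (y = -75 mm of the mitre box). From here the trough runs 240 mm to the open end, 76 mm wide between the walls, which stand 45 mm above its floor.
- open_end (a point): Middle of the edge of the trough floor at its open end (y = +165 mm of the mitre box), 15 mm above the bench; there is no lip, and the dustpan lies just beyond.
- dustpan: Grey steel dustpan on the bench, its open lip at the open end of the mitre box; it stays put. Origin: middle of the lip, on the bench, 2 mm beyond the base's end; own y runs from lip to back. Inside 130 mm wide (x -65 to 65) and 150 mm deep (y 0 to 150), floor 3 mm thick (12 mm below the trough floor), sides rising from 12 mm at the lip to 45 mm at the back; black handle behind.
- lath_mid (a point): Centre of the loose sawn beech lath, 180 mm long (its y), 28 mm wide (its x), 16 mm thick (its z), about 60 g. It starts lying flat on the base of the mitre box along the far (+x) wall, one end on the bare apron against the stop (or up to 5 mm from it), the other end in the trough; its y runs as the mitre box's.
- lath_stop_end (a point): Middle of the end face of the lath that starts against the stop (90 mm from its centre along its own -y), half-way up its thickness.
- lath_sawn_end (a point): Middle of the other, sawn end face of the lath (90 mm from its centre along its own +y), half-way up its thickness.
- block_mid (a point): Centre of the loose pine block, 66 mm wide (its x), 40 mm thick (its y), 95 mm tall (its z, upright), about 125 g. It starts standing upright on the bench between the robot and the mitre box, its wide faces roughly across the length of the trough.
- offcut1_mid (a point): Centre of loose beech offcut 1 lying in the trough of the mitre box: 28 mm wide (its x), 16 mm thick (its z), a square-cut rectangle 34 mm long (along its y); 10 to 12 g.
- offcut2_mid (a point): Centre of loose beech offcut 2 lying in the trough of the mitre box: 28 mm wide (its x), 16 mm thick (its z), with one end sawn at a slant: 44 mm long on its -x side, 28 mm on its +x side (along its y); 10 to 12 g.
- offcut3_mid (a point): Centre of loose beech offcut 3 lying in the trough of the mitre box: 28 mm wide (its x), 16 mm thick (its z), a square-cut rectangle 36 mm long (along its y); 10 to 12 g.
- offcut4_mid (a point): Centre of loose beech offcut 4 lying in the trough of the mitre box: 28 mm wide (its x), 16 mm thick (its z), with one end sawn at a slant: 26 mm long on its -x side, 42 mm on its +x side (along its y); 10 to 12 g.
- offcut5_mid (a point): Centre of loose beech offcut 5 lying in the trough of the mitre box: 28 mm wide (its x), 16 mm thick (its z), a square-cut rectangle 32 mm long (along its y); 10 to 12 g.
- screwdriver: Bystander on the bench, not part of the job: a screwdriver 210 mm long with a steel shank; origin on its underside, at about its middle.
- try_square: Bystander on the bench, not part of the job: a try square, wooden stock 100 mm and steel blade 150 mm, lying flat, the origin in the middle of its wooden stock; origin on its underside.
- marker: Bystander on the bench, not part of the job: a marker pen 130 mm long, 16 mm thick; origin on its underside, at about its middle.
- screw_box: Bystander on the bench, not part of the job: a clear plastic box 90 x 70 x 40 mm with brass screws in it; origin on its underside, at about its middle.

How it is judged:
By the outcome, as a careful person would: the job done as asked, in the order asked, and still so for the second after the job is handed in, with the robot touching nothing.
It also fails if it takes over 64 s, if anything falls off the work surface, if the arm or the gripper's body presses on something with over 40 N, if the wrist force passes 120 N, or if a joint passes its speed limit or range.

ROBOT

A 6-joint arm with a two-finger parallel gripper is mounted at the origin on the work surface. World frame = base frame: x ahead of the robot, y to its left, z up, the work surface at z = 0. Lengths are in m, angles in rad, forces in N, time in s.
With the tool pointing down it reaches from about 0.25 to 0.775 m from the base axis. Payload 4 kg.
Tool frame: the origin (TCP) lies at the very end of the fingers, on their centre line; the grasp point (between the pads) lies 19 mm behind it (robot.grip_point_offset is the distance from the TCP to the grasp point, in m); z points along the fingers, x is the direction in which the jaws open and shut, and the axes are right-handed (so a half turn about z gives the same grasp; the last joint's range is limited). The gripper opens to 94 mm and grips with 3 to 60 N. Pads are 16 mm wide; open, the fingers measure 119 mm over their backs; the gripper's body (75 mm by 177 mm) begins 78 mm behind the grasp point.
Start: joints at [1.068, 0.087, 1.371, -0, 1.684, -0.103], TCP at [0.214, 0.507, 0.206] pointing down, gripper open.
Joint ranges: [-3.1, 3.1], [-0.76, 2.03], [0.27, 2.55], [-1.08, 4.22], [0.17, 2.65], [-2.57, 2.57]. Speed limits (rad/s): [2.79, 2.79, 3.14, 3.14, 3.14, 3.14].

INTERFACE

Orientations are given as [roll, pitch, yaw] about the fixed x, y, z axes, in that order (R = Rz(yaw) Ry(pitch) Rx(roll)).
In Python, from bench import robot gives the robot as it stands.
- The arm moves only by the shell command python3 -m inch 'ROWS'. ROWS is text: rows parted by semicolons, each of 5 numbers parted by spaces: the shift along the tool's x, y, z in cm, then the turn about the tool's z in rad, then the closure, from 0 (fully open) to 1 (shut). In form: tx ty tz spin claw; .... A call has 1 to 20 rows; each row is the pose to reach, as a shift and turn from the pose measured when the call began, along the tool's axes at that moment; what a row does not reach only later rows make up. A row lasts 1/12 s, in which the tool goes at most 41.7 mm and 7.16 degrees, less where a joint would pass 70% of its speed; a pose out of reach is approached as far as the arm can. A call with a gripper value outside its range is refused whole. The fingers move at their own pace and stop on an object; the grip force is fixed at half the most. Time passes only in rows, so rows that repeat a pose let the fingers close. It gives the time, the measured TCP pose, the force and the opening at its end, in the units of the state.
- robot.get_obs(): the state, without advancing time (a new reading comes with each control period).
- robot.snapshot(name): name is "side" or "top" or "wrist"; returns (picture, depth): 384x512x3 uint8, blue, green, red; 384x512 float32, m along the optical axis (not along the pixel's ray), 0 where there is no reading.
- robot.camera_info(name): a dict with "K" (3x3 intrinsics, pixels), "extrinsics" (4x4, takes a point from world to camera coordinates); the wrist camera has in their place "mount" (4x4, takes a point from camera to tool coordinates, whose origin is the TCP and whose axes are the tool frame's). Camera axes: x right, y down, z forward; pixel columns grow to the right and rows downward; lengths in m; the calibration is good to about 2 mm. A picture is of the moment at which its call begins: read the wrist's pose just before it. camera_info takes no time and is no camera call.
- robot.close_job(): hands the job in, once; it reports no verdict.
The state is a dict: "time": time; "joint_positions": joint angles; "qvel": joint speeds; "joint_torque": joint torques, N m; "tool_pos": TCP position; "ee_rot": TCP orientation; "wrist_force": force on the tool from outside, world axes, zero at the start; "wrist_torque": the same for the moment, N m; "width": finger opening in m.
Only numpy, scipy, OpenCV 4.12 (cv2) and the standard library are available. Lean on these libraries where they do the work, as an engineer would, in place of code of your own. Each camera call takes 0.05 s, during which the arm holds its last target.

## Working session

There is one attempt and no reset: what is moved stays moved. The work goes in short steps, Python scripts to look and compute and a shell command to move; the robot and the scene stay as the last step left them, time stands still between calls to the robot, and variables do not carry over. Pictures are saved under pics/ and viewed, and the job is handed in when it is done.

```bash
ls; mkdir -p pics
cat > h.py <<'E'
import numpy as np, cv2
from bench import robot
def snap(n,f):
    p,d=robot.snapshot(n); cv2.imwrite('pics/'+f+'.png',p); np.savez('pics/'+f+'.npz',p=p,d=d); return p,d
E
python3 - <<'E'
from h import *
o=robot.get_obs(); print(o)
for n in('side','top','wrist'):
    snap(n,n+'0'); print(n,robot.camera_info(n))
E
```

```text
pics
{'time': 0.0, 'joint_positions': array([ 1.06786175e+00,  8.79848832e-02,  1.37227692e+00,  5.73468791e-06,
        1.68361050e+00, -1.03116738e-01]), 'qvel': array([-0.00102751, -0.00067975, -0.00058089,  0.00024311,  0.00159974,
       -0.00151338]), 'joint_torque': array([ 7.57725084e-04, -3.40182638e+01, -3.02429903e+01,  7.16538448e-02,
        3.30405752e-02, -1.03187108e-04]), 'tool_pos': array([0.21382552, 0.50612139, 0.20427637]), 'ee_rot': array([-3.14135233e+00,  2.26695787e-03,  1.17097940e+00]), 'wrist_force': array([-0.50709923,  0.5420495 , -0.11295582]), 'wrist_torque': array([-0.03775206, -0.02551573,  0.00599011]), 'width': 0.0939804399302775}
side {'K': array([[417.06386862,   0.        , 253.36853054],
       [  0.        , 417.06386862, 196.00581021],
       [  0.        ,   0.        ,   1.        ]]), 'extrinsics': array([[-0.93180104, -0.3622999 , -0.02203643,  0.53235923],
       [-0.21441274,  0.59840348, -0.7719718 ,  0.21864483],
       [ 0.29287198, -0.71459923, -0.6352747 ,  0.87147857],
       [ 0.        ,  0.        ,  0.        ,  1.        ]])}
[... 243 characters left out ...]
     [-0.99867528, -0.01778623, -0.04828386,  0.56931326],
       [ 0.0481783 ,  0.00631689, -0.99881878,  1.34072205],
       [ 0.        ,  0.        ,  0.        ,  1.        ]])}
wrist {'K': array([[307.44163834,   0.        , 252.5192823 ],
       [  0.        , 307.44163834, 190.24968286],
       [  0.        ,   0.        ,   1.        ]]), 'mount': array([[ 9.99999834e-01, -4.80340636e-04,  3.17146417e-04,
         8.43417645e-04],
       [ 3.76200627e-04,  9.62443077e-01,  2.71483300e-01,
        -7.99988215e-02],
       [-4.35639834e-04, -2.71483135e-01,  9.62443098e-01,
        -1.79674967e-01],
       [ 0.00000000e+00,  0.00000000e+00,  0.00000000e+00,
         1.00000000e+00]])}
```

View pics/top0.png

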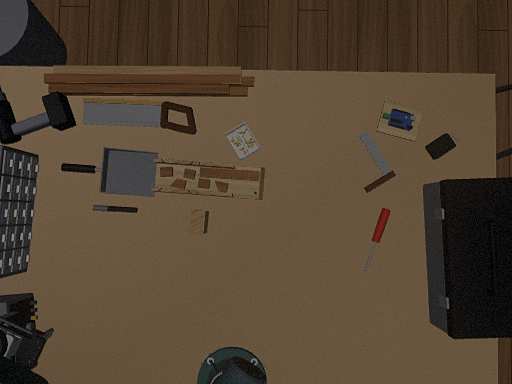

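View pics/side0.png

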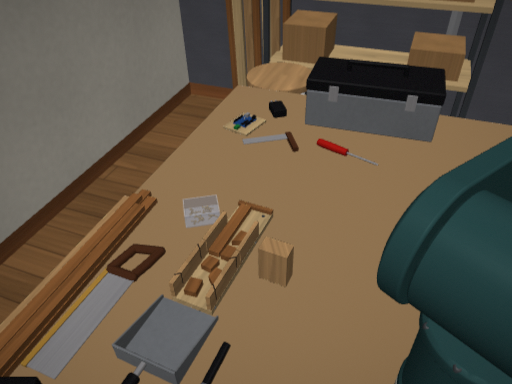

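View pics/wrist0.png

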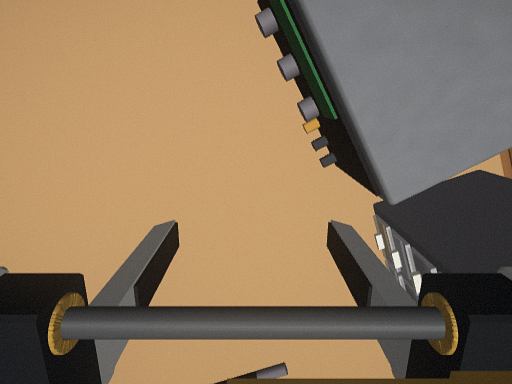

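```bash
cat >> h.py <<'E'
def pix2w(n,u,v,z,info=None):
    c=info or robot.camera_info(n); E=c['extrinsics']; R=E[:3,:3]; t=E[:3,3]
    o=-R.T@t; d=R.T@np.linalg.inv(c['K'])@np.array([u,v,1.]); s=(z-o[2])/d[2]; return o+s*d
def cloud(n,d):
    c=robot.camera_info(n); v,u=np.mgrid[:384,:512]; K=c['K']
    P=np.stack([(u-K[0,2])/K[0,0]*d,(v-K[1,2])/K[1,1]*d,d],-1)
    E=c['extrinsics']; return (P-E[:3,3])@E[:3,:3]
E
python3 - <<'E'
from h import *
z=np.load('pics/top0.npz');p=z['p']
cv2.imwrite('pics/top0c.png',cv2.resize(p[135:250,90:280],None,fx=4,fy=4,interpolation=cv2.INTER_CUBIC))
z=np.load('pics/side0.npz');p=z['p']
cv2.imwrite('pics/side0c.png',cv2.resize(p[190:320,150:310],None,fx=4.5,fy=4.5,interpolation=cv2.INTER_CUBIC))
d=np.load('pics/top0.npz')['d'];C=cloud('top',d)
np.set_printoptions(precision=3,suppress=True)
print((C[165:200:2,150:270:5,2]*1000).astype(int))
print(C[230:330:20,240,2], C[220,200])
E
```

```text
[[   2    4   17   13   10   16    9   18   34   37   49   61   57   60
    57   64   61   -1   -2   -1    0    0    1    0]
 [   2    5   31   32   29   14   15   15   17   17   30   19   17   27
    38   46   62   17   14   10   18   -3    4    4]
 [   3    5   30   36   35   12   25   34   24   13   32   28   31   30
    35   31   34   18   18   16   16   19   17   -3]
 [   2    0   28   33   33   16   17   28   34   23   30   33   30   32
    30   31   31   32   27   29   31   35    7    4]
 [   5    2   32   31   34   14   16   29   34   16   30   27   35   32
    34   31   28   34   26   29   32   35   21    0]
 [   4    5   31   31   30   13   15   27   33   17   33   25   29   33
    28   31   36   30   29   31   31   27   28   -3]
 [   0   11   17   14   17   16   12   30   29   15   13   16   22   31
    38   30   26   32   34   28   26   29   31    1]
 [   1   16   23   18   12   16   33   12   10   12   30   33   16   13
    18   15   13   17   23   30   29   32   25    0]
 [   7   16   11   15   14   28   31   35   15   16   33   29   14   31
    12   13   19   14   12  
[... 507 characters left out ...]
7   14   24    0]
 [   2   28   60   61   59   61   62   65   66   61   59   58   17   11
    18   28   18   14   14   12   14   14   23   -2]
 [   0   -1   -1   -2    0   -3   12   46   63   60   56   62   59   59
    57   66   56   11   11   14   18   21   27    0]
 [   5   -3    3   -1   -1    0    1    2   -1    2    0   12   41   57
    55   60   61   21 1366   13   14   12   24   -1]
 [   0   -1    1    0    3    4    3    5   -1    0    1    0    0    0
    -3   -2   -1   15   17   18   18   16   31   -2]
 [   1   -2    0    1    0    2    2   -3    1   -1    1    1   -1    1
     2    2   -3   -2    1    0    2   -2   12    0]]
[ 0.001 -0.002  0.     0.003 -0.   ] [0.482 0.097 0.094]
```

View pics/top0c.png

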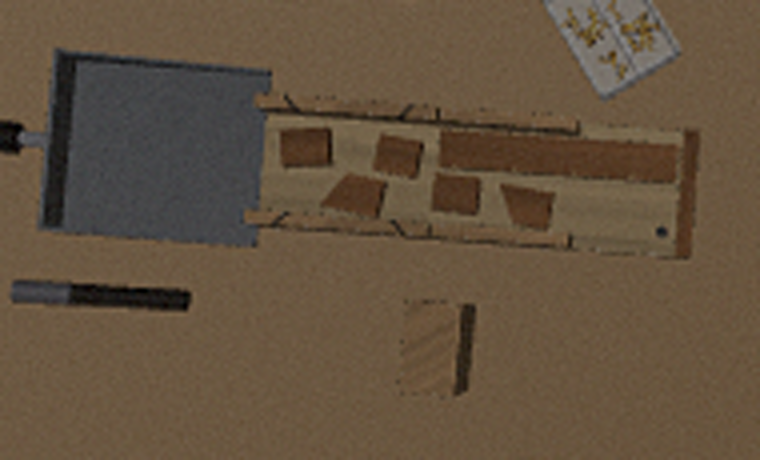

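View pics/side0c.png

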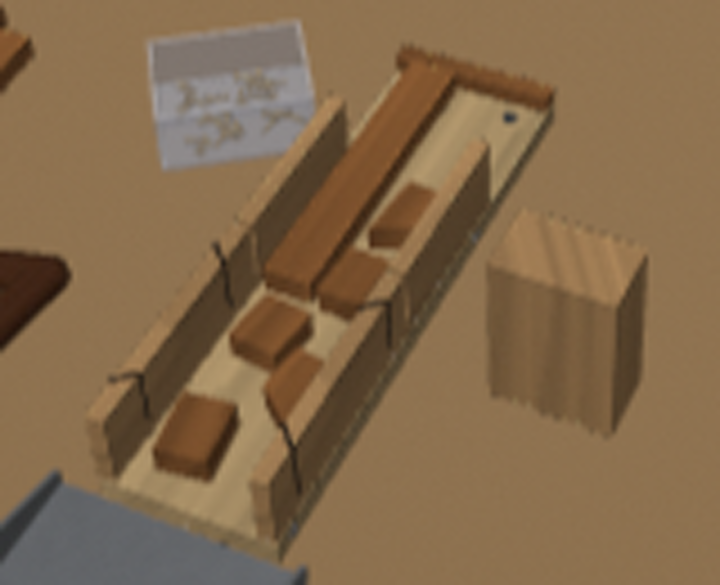

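```bash
python3 - <<'E'
from h import *
np.set_printoptions(precision=4,suppress=True)
cr=lambda x,y,z:pix2w('top',90+x/4-.375,135+y/4-.375,z)
L=[cr(*c,.031) for c in((441,131),(678,145),(676,183),(440,168))]
print('lath',np.mean(L,0),[l[:2] for l in L]); 
d=(L[1]+L[2]-L[0]-L[3])/2; print('dir stopward',np.arctan2(d[0],-d[1]),np.linalg.norm(d))
S=[cr(*c,.027) for c in((685,130),(699,130),(690,258),(677,258))];print('stop',np.mean(S,0),S[1]-S[2])
W=[cr(*c,.06) for c in((258,95),(578,122),(578,133),(256,107),(247,211),(572,235),(570,247),(245,222))]
print('walls',[w[:2] for w in W])
B=[cr(*c,.095) for c in((402,303),(460,303),(456,395),(400,393))];print('block',np.mean(B,0),[w[:2] for w in B])
E
python3 -m inch '0 0 0 0 0'
```

```text
lath [0.621  0.0201 0.031 ] [array([0.6388, 0.109 ]), array([ 0.6314, -0.0695]), array([ 0.6027, -0.0685]), array([0.6109, 0.1091])]
dir stopward -0.04379854897483485 0.1782255107609074
stop [ 0.595  -0.0775  0.027 ] [ 0.0967 -0.0052  0.    ]
walls [array([0.6602, 0.2411]), array([0.6443, 0.0047]), array([0.6362, 0.0045]), array([0.6513, 0.2423]), array([0.5744, 0.2467]), array([0.561 , 0.0075]), array([0.5522, 0.0087]), array([0.5663, 0.248 ])]
block [0.4768 0.1056 0.095 ] [array([0.5088, 0.126 ]), array([0.5095, 0.0846]), array([0.4441, 0.086 ]), array([0.4448, 0.1259])]
time: 0.23
tool_pos: [0.2138, 0.5061, 0.2042]
ee_rot: [-3.141, 0.002, 1.171]
wrist_force: [0.1, 0.6, 0.3]
width: 0.0943
```

```bash
cat >> h.py <<'E'
from scipy.spatial.transform import Rotation as Ro
def go(x,y,z,yaw=None):
    o=robot.get_obs(); R=Ro.from_euler('xyz',o['ee_rot']).as_matrix()
    d=R.T@(np.array([x,y,z])-o['tool_pos'])*100
    s=0 if yaw is None else -((yaw-o['ee_rot'][2]+np.pi)%(2*np.pi)-np.pi)
    print('cm',np.round(d,2),'spin',round(s,3))
E
python3 -c "
from h import *
go(.62,-.04,.2,-.055)"
```

```text
cm [-34.49  58.67   0.49] spin 1.226
```

```bash
python3 -m inch '-1 2 0 0.04 0; -3 5 0 0.1 0; -5 8.5 0 0.2 0; -7 12 0 0.3 0; -9 15.5 0 0.4 0; -11 19 0 0.5 0; -13 22.5 0 0.6 0; -15 26 0 0.7 0; -17 29.5 0 0.8 0; -19 33 0 0.9 0; -21 36.5 0 1 0; -23 40 0 1.1 0; -25.3 43.5 0 1.15 0; -27.5 47 0 1.2 0; -29.7 50.5 0 1.226 0; -31.5 53.5 0 1.226 0; -33 56.3 0.5 1.226 0; -34.5 58.7 0.5 1.226 0; -34.5 58.7 0.5 1.226 0; -34.5 58.7 0.5 1.226 0'
python3 - <<'E'
from h import *
o=robot.get_obs();print(o['tool_pos'],o['ee_rot']);np.savez('pics/w1pose.npz',p=o['tool_pos'],r=o['ee_rot'])
snap('wrist','w1'); print(robot.get_obs()['time'])
E
```

```text
time: 1.9
tool_pos: [0.6203, -0.0414, 0.1985]
ee_rot: [3.14, 0.003, -0.057]
wrist_force: [0.2, 1.0, 0.2]
width: 0.0941
[ 0.62025984 -0.04135854  0.19852147] [ 3.13988657  0.00344312 -0.05733699]
1.95
```

View pics/w1.png

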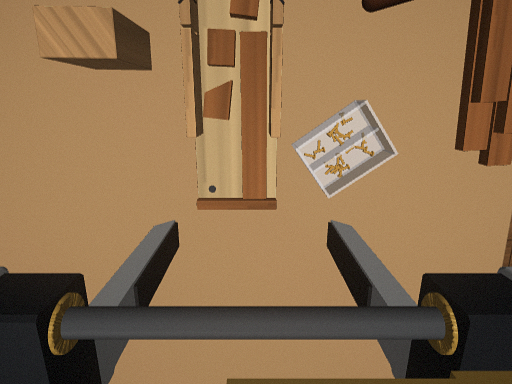

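```bash
cat >> h.py <<'E'
def wE(p,r):
    T=np.eye(4);T[:3,:3]=Ro.from_euler('xyz',r).as_matrix();T[:3,3]=p
    c=robot.camera_info('wrist'); return dict(K=c['K'],extrinsics=np.linalg.inv(T@c['mount']))
E
python3 - <<'E'
from h import *
np.set_printoptions(precision=4,suppress=True)
q=np.load('pics/w1pose.npz');I=wE(q['p'],q['r']);im=np.load('pics/w1.npz')['p']
f=lambda u,v,z:pix2w('',u,v,z,I)
hsv=cv2.cvtColor(im,cv2.COLOR_BGR2HSV)
for pt in((115,255),(180,255),(203,240),(150,230),(75,222),(100,218)): print(pt,hsv[pt])
m=((hsv[...,1]>140)&(hsv[...,2]<175)&(hsv[...,0]<14)).astype(np.uint8)*255
m[:, :190]=0;m[:,283:]=0;m[212:]=0
cv2.imwrite('pics/m1.png',m)
for c in cv2.findContours(m,0,2)[0]:
    if cv2.contourArea(c)>150: print(cv2.contourArea(c),cv2.minAreaRect(c))
L=[f(*c,.031)[:2] for c in((240.5,31),(267,31),(268,197.5),(243,197.5))];print('lath',np.mean(L,0),*L)
S=[f(*c,.027)[:2] for c in((197,198.5),(276,198.5),(276.5,208),(197,208))];print('stop',np.mean(S,0),*S)
for c in((187,136),(195,136),(272,136),(280,136)): print('wall',f(*c,.06)[:2])
for c in((36,6),(112,6),(117,57),(40,57)): print('block',f(*c,.095)[:2])
d=np.load('pics/w1.npz')['d'];print(d.max())
E
```

```text
(115, 255) [ 13 169 128]
(180, 255) [ 13 171 142]
(203, 240) [ 13 161 128]
(150, 230) [ 18 107 197]
(75, 222) [ 19 107 184]
(100, 218) [ 13 166 134]
764.5 ((217.24459838867188, 99.096923828125), (26.79201889038086, 37.66414260864258), 3.1798300743103027)
4719.5 ((236.0, 120.5), (177.0, 78.0), 90.0)
901.0 ((220.81787109375, 47.05271911621094), (27.617918014526367, 36.09114456176758), 2.290609836578369)
434.5 ((243.65245056152344, 8.1280517578125), (27.387022018432617, 19.32552146911621), 6.34019136428833)
lath [0.6251 0.0208] [0.6156 0.1106] [0.6426 0.109 ] [ 0.6358 -0.0691] [ 0.6063 -0.0674]
stop [ 0.598  -0.0755] [ 0.5511 -0.0668] [ 0.6455 -0.0721] [ 0.6456 -0.0842] [ 0.5498 -0.0788]
wall [0.555  0.0105]
wall [0.5632 0.0101]
wall [0.6419 0.0056]
wall [0.6501 0.0051]
block [0.4512 0.1258]
block [0.5135 0.1221]
block [0.5107 0.0835]
block [0.4449 0.0874]
1.2605878
```

View pics/m1.png

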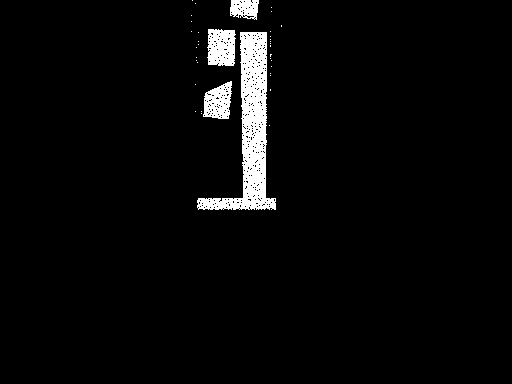

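Run:
```python
from h import *
q=np.load('pics/w1pose.npz');I=wE(q['p'],q['r'])
for c in((293,148),(330,195),(398,154)): print(pix2w('',*c,.04,I))
go(.6215,-.016,.05,-.053)
```

```text
[ 0.66549952 -0.01092588  0.04      ]
[ 0.70666973 -0.06730207  0.04      ]
[ 0.78103039 -0.02417676  0.04      ]
cm [ 0.06 -2.45 14.91] spin -0.003
```

```bash
python3 -m inch '0 -1 2 0 0.575; 0 -2 5 0 0.575; 0 -2.45 8.5 0 0.575; 0.05 -2.45 12 0 0.575; 0.05 -2.45 14.9 0 0.575; 0.05 -2.45 14.9 0 0.575'
python3 - <<'E'
from h import *
o=robot.get_obs();np.savez('pics/w2pose.npz',p=o['tool_pos'],r=o['ee_rot'])
snap('wrist','w2')
go(.6215,-.016,.018,-.053)
E
```

```text
time: 2.45
tool_pos: [0.6154, -0.0135, 0.0427]
ee_rot: [3.141, 0.017, -0.053]
wrist_force: [-1.0, 0.7, -1.7]
width: 0.0574
cm [0.42 0.17 2.85] spin -0.001
```

View pics/w2.png

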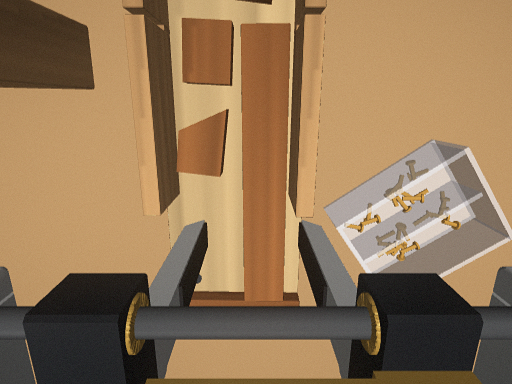

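```bash
python3 -m inch '0.4 0.1 1 0 0.575; 0.4 0.15 1.8 0 0.575; 0.4 0.15 2.3 0 0.575; 0.4 0.15 2.3 0 0.575; 0.4 0.15 2.3 0 0.575'
python3 -c "
from h import *
go(.6215,-.016,.018,-.053);print(robot.get_obs()['ee_rot'])"
```

```text
time: 2.92
tool_pos: [0.6218, -0.0158, 0.0242]
ee_rot: [3.141, 0.01, -0.054]
wrist_force: [0.3, 0.1, 0.1]
width: 0.0398
cm [-0.02  0.02  0.62] spin -0.001
[ 3.14090125  0.01025204 -0.05382303]
```

```bash
python3 -m inch '0 0 0.3 0 0.575; 0 0 0.6 0 0.575; 0 0 0.6 0 0.575; 0 0 0.6 0 0.65; 0 0 0.6 0 0.8; 0 0 0.6 0 0.8; 0 0 0.6 0 0.8; 0 0 0.6 0 0.8'
python3 - <<'E'
from h import *
o=robot.get_obs();print(o['wrist_force'],o['ee_rot'],o['width']); snap('side','s2')
p=cv2.imread('pics/s2.png');cv2.imwrite('pics/s2c.png',cv2.resize(p[150:320,130:330],None,fx=3.5,fy=3.5))
E
```

```text
time: 3.58
tool_pos: [0.6218, -0.0159, 0.0183]
ee_rot: [3.141, 0.01, -0.054]
wrist_force: [0.3, -0.0, 0.4]
width: 0.0278
[ 0.3315908  -0.02785994  0.38350858] [ 3.14084772  0.00997302 -0.05388279] 0.0277642744820896
```

View pics/s2c.png

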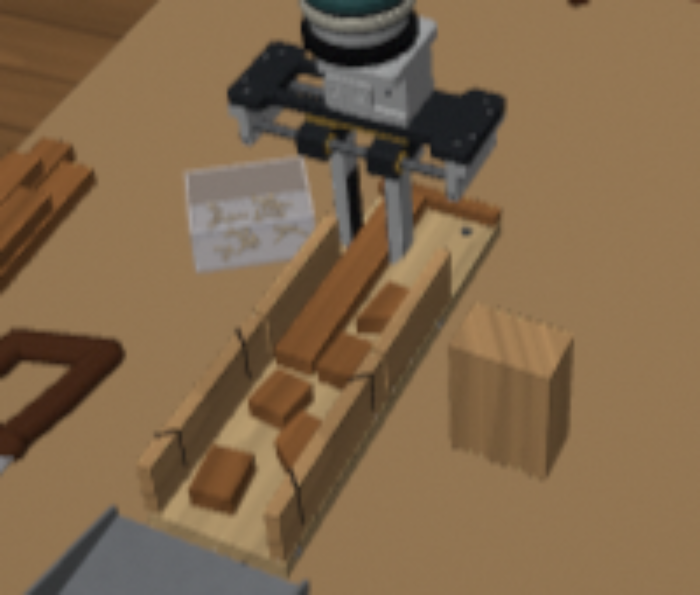

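```bash
python3 -m inch '-0.05 0 -0.3 0 0.8; -0.1 0 -0.7 0 0.8; -0.1 0 -1.2 0 0.8; -0.2 0 -1.7 0 0.8; -0.2 0 -2.2 0 0.8; -0.2 0 -2.6 0 0.8; -0.2 0 -2.6 0 0.8; -0.2 0 -2.6 0 0.8'
python3 - <<'E'
from h import *
o=robot.get_obs();print(o['wrist_force'],o['ee_rot'],o['width']); snap('side','s3')
p=cv2.imread('pics/s3.png');cv2.imwrite('pics/s3c.png',cv2.resize(p[150:320,130:330],None,fx=3.5,fy=3.5))
E
```

```text
time: 4.3
tool_pos: [0.6204, -0.0158, 0.0449]
ee_rot: [3.141, 0.009, -0.054]
wrist_force: [0.1, -0.0, -0.9]
width: 0.0278
[ 0.06735816 -0.00377266 -0.94905379] [ 3.14075844  0.00892063 -0.05385889] 0.027750385149412724
```

View pics/s3c.png

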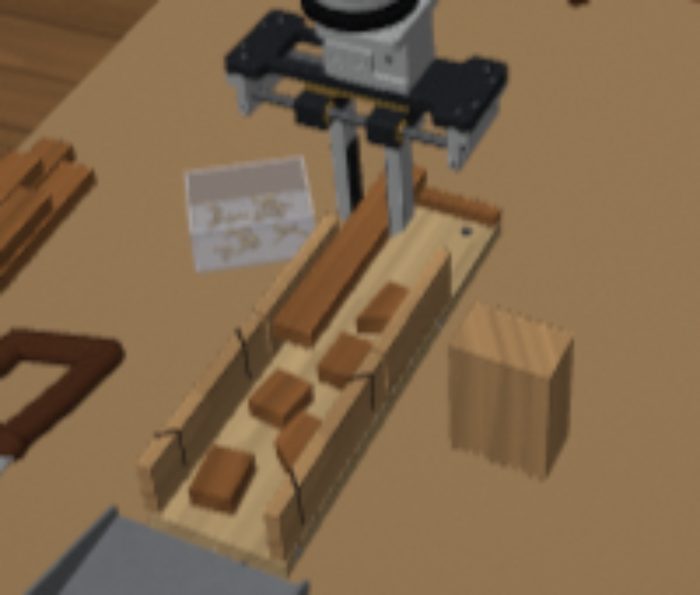

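```bash
python3 -m inch '0 0.5 0 0 0.8; 0 1.5 0 0 0.8; 0 3 0 0 0.8; 0 4.5 0 0 0.8; 0 6.5 0 0 0.8; 0 8.5 0 0 0.8; 0 10.5 0 0 0.8; 0 12.5 0 0 0.8; 0 14.5 0 0 0.8; 0 16.5 0 0 0.8; 0 18.5 0 0 0.8; 0 20.5 0 0 0.8; 0 22 0 0 0.8; 0 23 0 0 0.8; 0 23 0.5 0 0.8; 0 23 1.5 0 0.8; 0 23 2.5 0 0.8; 0 23 2.5 0 0.8; 0 23 2.5 0 0.8'
python3 - <<'E'
from h import *
o=robot.get_obs();print(o['wrist_force'],o['ee_rot'],o['width']); snap('side','s4');snap('top','t4')
p=cv2.imread('pics/s4.png');cv2.imwrite('pics/s4c.png',cv2.resize(p[80:320,130:400],None,fx=2.3,fy=2.3))
E
```

```text
time: 5.93
tool_pos: [0.6065, -0.2437, 0.0175]
ee_rot: [-3.141, 0.013, -0.052]
wrist_force: [0.1, 0.4, -1.0]
width: 0.0273
[ 0.13387309  0.37438452 -0.96146266] [-3.14060693  0.01330117 -0.05240747] 0.027309272486331842
```

View pics/s4c.png

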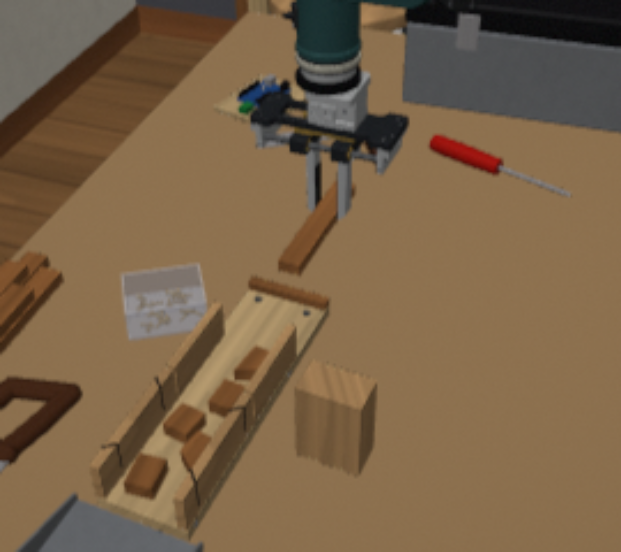

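View pics/t4.png

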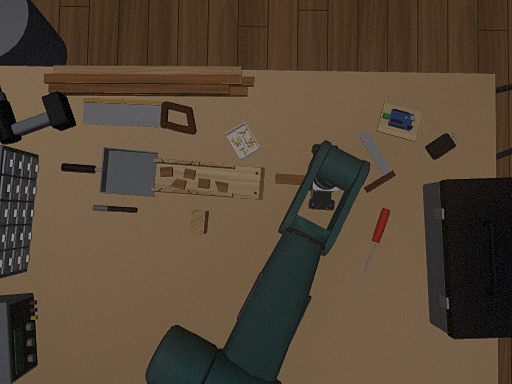

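```bash
python3 -m inch '0 0 0.5 0 0.8; 0 0 0.9 0 0.8; 0 0 1.2 0 0.8; 0 0 1.3 0 0.8; 0 0 1.35 0 0.8; 0 0 1.35 0 0.8; 0 0 1.35 0 0.8'
python3 -c "
from h import *
o=robot.get_obs();print(o['tool_pos'],o['wrist_force'],o['wrist_torque'],o['width'])"
```

```text
time: 6.62
tool_pos: [0.6075, -0.2446, 0.006]
ee_rot: [3.141, 0.01, -0.053]
wrist_force: [-0.4, 0.6, -1.1]
width: 0.0275
[ 0.60752859 -0.24463039  0.00598306] [-0.36933229  0.61516238 -1.08726919] [-0.08164121  0.07031471  0.01476018] 0.02745954415545437
```

```bash
python3 -m inch '0 0 0.1 0 0.8; 0 0 0.2 0 0.8; 0 0 0.3 0 0.8; 0 0 0.3 0 0.8; 0 0 0.3 0 0.8'
python3 - <<'E'
from h import *
o=robot.get_obs();print(o['tool_pos'],o['wrist_force'],o['wrist_torque'],o['width'])
snap('side','s5')
p=cv2.imread('pics/s5.png');cv2.imwrite('pics/s5c.png',cv2.resize(p[110:220,210:310],None,fx=6,fy=5))
E
```

```text
time: 7.03
tool_pos: [0.6077, -0.2448, 0.0033]
ee_rot: [3.141, 0.009, -0.053]
wrist_force: [-0.2, 0.4, 1.1]
width: 0.0276
[ 0.60768667 -0.24480578  0.00328167] [-0.18261008  0.36403222  1.0661929 ] [-0.00352867  0.06323611 -0.0389489 ] 0.02762621335110166
```

View pics/s5c.png

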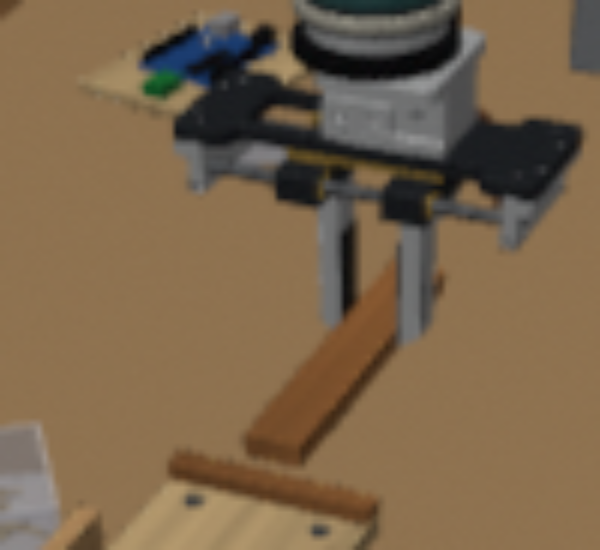

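```bash
python3 -m inch '0 0 0 0 0.65; 0 0 0 0 0.55; 0 0 0 0 0.5; 0 0 0 0 0.5; 0 0 -1 0 0.5; 0 0 -3 0 0.5; 0 0 -6 0 0.5; 0 0 -10 0 0.4; 0 0 -10 0 0.3'
python3 -c "
from h import *
o=robot.get_obs();print(o['tool_pos'],o['wrist_force'],o['width'])
go(.478,.105,.22,1.53)"
```

```text
time: 7.83
tool_pos: [0.6132, -0.2469, 0.1143]
ee_rot: [3.134, -0.006, -0.053]
wrist_force: [-0.2, -0.3, 2.6]
width: 0.0568
[ 0.61316732 -0.24689105  0.11426246] [-0.17312307 -0.34270684  2.62008974] 0.056783796672122515
cm [-15.29 -34.35 -10.93] spin -1.583
```

```bash
python3 -m inch '0 0 0 0 0; 0 0 0 0 0'
python3 -c "
from h import *
go(.478,.105,.22,1.53)"
```

```text
time: 8.0
tool_pos: [0.6145, -0.2475, 0.1174]
ee_rot: [3.132, -0.011, -0.053]
wrist_force: [0.2, -0.2, 0.0]
width: 0.0701
cm [-15.37 -34.38 -10.77] spin -1.583
```

```bash
python3 -m inch '-0.5 -1 -1 -0.05 0; -1.5 -3.5 -3 -0.15 0; -3 -7 -5 -0.27 0; -4.5 -10.5 -7 -0.39 0; -6 -14 -9 -0.51 0; -7.5 -17.5 -10.8 -0.63 0; -9 -21 -10.8 -0.75 0; -10.5 -24.5 -10.8 -0.87 0; -12 -27.5 -10.8 -0.99 0; -13.5 -30.5 -10.8 -1.11 0; -14.5 -32.5 -10.8 -1.23 0; -15.4 -34.4 -10.8 -1.35 0; -15.4 -34.4 -10.8 -1.47 0; -15.4 -34.4 -10.8 -1.583 0; -15.4 -34.4 -10.8 -1.583 0; -15.4 -34.4 -10.8 -1.583 0'
python3 - <<'E'
from h import *
o=robot.get_obs();np.savez('pics/w6pose.npz',p=o['tool_pos'],r=o['ee_rot'])
snap('wrist','w6');snap('top','t6')
E
```

```text
time: 9.33
tool_pos: [0.4771, 0.1052, 0.2191]
ee_rot: [3.133, 0.01, 1.528]
wrist_force: [0.8, 0.1, 0.8]
width: 0.0941
```

View pics/w6.png

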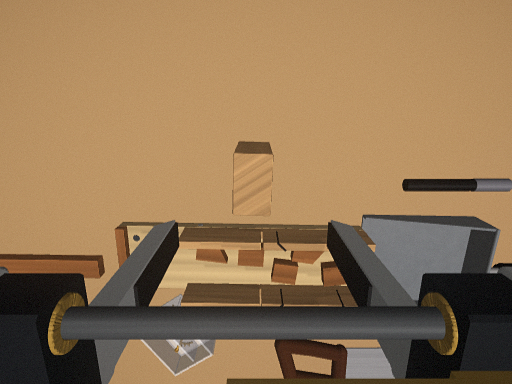

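View pics/t6.png

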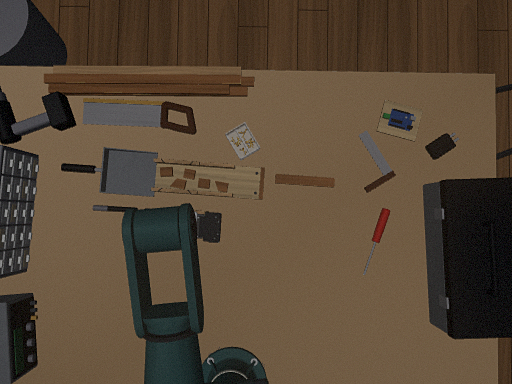

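Run:
```python
from h import *
np.set_printoptions(precision=4,suppress=True)
q=np.load('pics/w6pose.npz');I=wE(q['p'],q['r']);im=np.load('pics/w6.npz')['p'];d=np.load('pics/w6.npz')['d']
cv2.imwrite('pics/w6c.png',cv2.resize(im[130:300,90:390],None,fx=2.6,fy=2.6,interpolation=cv2.INTER_CUBIC))
f=lambda u,v,z:pix2w('',u,v,z,I)
B=[f(*c,.095)[:2] for c in((233,153.5),(272.5,153.5),(271.5,215),(233,215))];print(np.mean(B,0),*B)
v,u=180,252;K=I['K'];P=np.array([(u-K[0,2])/K[0,0],(v-K[1,2])/K[1,1],1,0])*d[v,u];P[3]=1
print(np.linalg.inv(I['extrinsics'])@P)
```

```text
[0.4789 0.1051] [0.4456 0.0871] [0.4472 0.1263] [0.5122 0.1236] [0.5106 0.0832]
[0.4736 0.1048 0.0945 1.    ]
```

View pics/w6c.png

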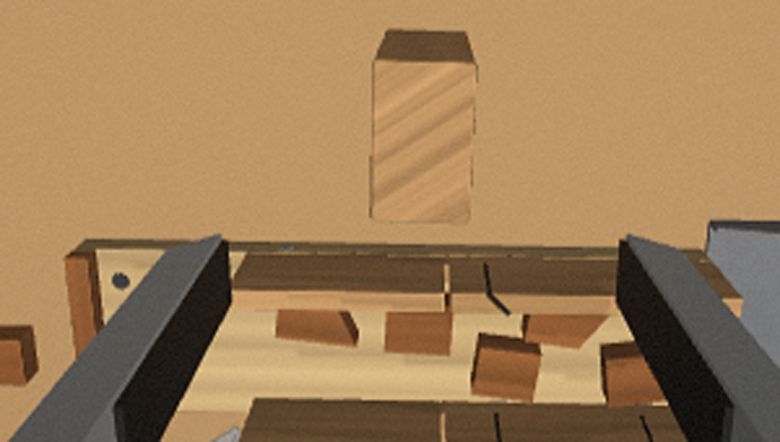

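```bash
python3 -c "
from h import *
go(.4785,.105,.058,1.525)"
python3 -m inch '0 0 2 0 0; 0 0 5 0 0; 0 0.1 9 0 0; 0 0.2 13 0 0.1; 0 0.2 15 0 0.25; 0 0.2 16 0 0.35; 0 0.2 16.1 0 0.4; 0 0.2 16.1 0 0.4; 0 0.2 16.1 0 0.4'
python3 - <<'E'
from h import *
snap('wrist','w7')
go(.4785,.105,.058,1.525)
E
```

```text
cm [ 0.17 -0.05 16.16] spin 0.003
time: 10.18
tool_pos: [0.4826, 0.1033, 0.0607]
ee_rot: [3.128, 0.009, 1.527]
wrist_force: [-0.3, 0.4, 0.7]
width: 0.0582
cm [ 0.15 -0.44  0.29] spin 0.002
```

View pics/w7.png

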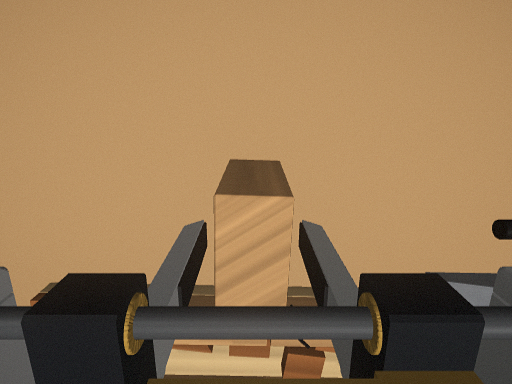

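```bash
python3 -m inch '0.1 -0.3 0.2 0 0.4; 0.1 -0.4 0.25 0 0.4; 0.1 -0.4 0.25 0 0.5; 0.1 -0.4 0.25 0 0.65; 0.1 -0.4 0.25 0 0.75; 0.1 -0.4 0.25 0 0.75; 0.1 -0.4 0.25 0 0.75; 0.1 -0.4 0.25 0 0.75; 0.1 -0.4 0.25 0 0.75'
python3 -c "
from h import *
o=robot.get_obs();print(o)"
```

```text
time: 10.98
tool_pos: [0.479, 0.1045, 0.0587]
ee_rot: [3.127, 0.009, 1.527]
wrist_force: [-1.0, -0.4, 2.6]
width: 0.0403
{'time': 10.9833, 'joint_positions': array([ 0.10725599,  0.023983  ,  1.73451518, -0.01158727,  1.37037997,
       -1.41770719]), 'qvel': array([ 0.00086042,  0.00038525,  0.00091821, -0.00073485, -0.00204232,
       -0.0003016 ]), 'joint_torque': array([ 3.94838909e-02, -2.81562513e+01, -2.73116827e+01, -3.54636682e-02,
       -1.06980521e-01,  1.33902056e-02]), 'tool_pos': array([0.47902625, 0.10449898, 0.05869213]), 'ee_rot': array([3.12730317, 0.0093137 , 1.52713123]), 'wrist_force': array([-0.9629934 , -0.35361945,  2.6312081 ]), 'wrist_torque': array([-0.01107067,  0.09646969,  0.04231396]), 'width': 0.04027737039920611}
```

```bash
python3 -m inch '0 0 -0.5 0 0.75; 0 0 -2 0 0.75; 0 0 -4 0 0.75; 0 0 -6.5 0 0.75; 0 0 -8.5 0 0.75; 0 0 -9.5 0 0.75; 0 0 -9.5 0 0.75; 0 0 -9.5 0 0.75; 0 0 -9.5 0 0.75'
python3 -c "
from h import *
go(.6007,-.019,.150,1.515)"
```

```text
time: 11.73
tool_pos: [0.4767, 0.1053, 0.1519]
ee_rot: [3.13, 0.01, 1.527]
wrist_force: [0.4, -0.1, -1.7]
width: 0.0401
cm [-11.88  12.92   0.45] spin 0.012
```

```bash
python3 -m inch '-0.5 0.5 0 0 0.75; -2 2 0 0 0.75; -4 4 0.2 0.01 0.75; -6 6.5 0.4 0.012 0.75; -8 8.7 0.4 0.012 0.75; -10 10.9 0.4 0.012 0.75; -11.3 12.3 0.4 0.012 0.75; -11.9 12.9 0.4 0.012 0.75; -11.9 12.9 0.4 0.012 0.75; -11.9 12.9 0.4 0.012 0.75; -11.9 12.9 0.4 0.012 0.75'
python3 - <<'E'
from h import *
o=robot.get_obs();np.savez('pics/w8pose.npz',p=o['tool_pos'],r=o['ee_rot'])
snap('wrist','w8');snap('side','s8')
p=cv2.imread('pics/s8.png');cv2.imwrite('pics/s8c.png',cv2.resize(p[130:310,150:320],None,fx=3.3,fy=3.3))
go(.6007,-.019,.08,1.515)
E
```

```text
time: 12.65
tool_pos: [0.5995, -0.0183, 0.15]
ee_rot: [3.132, 0.009, 1.516]
wrist_force: [-1.2, -0.4, -1.5]
width: 0.0401
cm [-0.02  0.02  7.06] spin 0.002
```

View pics/w8.png

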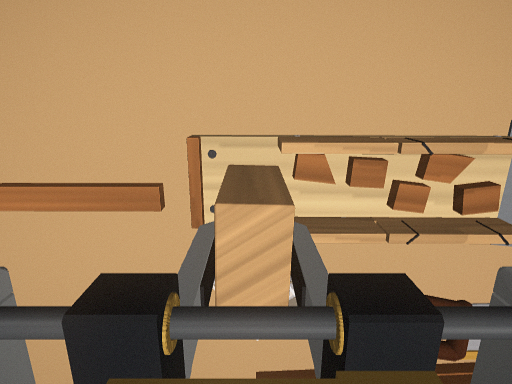

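View pics/s8c.png

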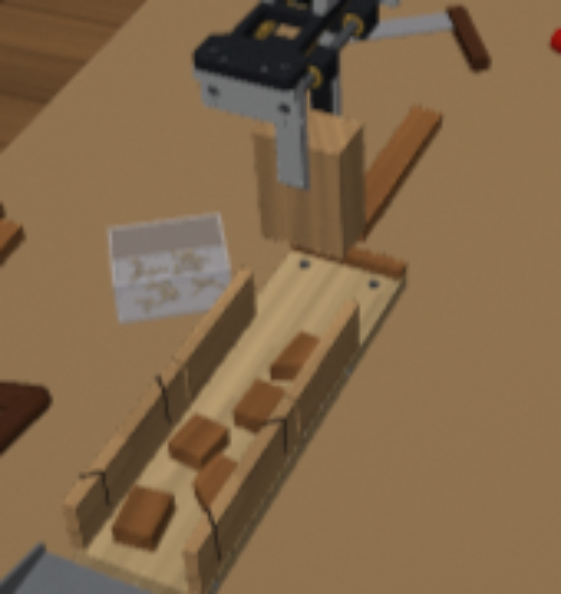

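Run:
```python
from h import *
im=np.load('pics/w8.npz')['p']
cv2.imwrite('pics/w8c.png',cv2.resize(im[125:250,180:512],None,fx=2.4,fy=4.5,interpolation=cv2.INTER_CUBIC))
```

```text
(no output)
```

View pics/w8c.png

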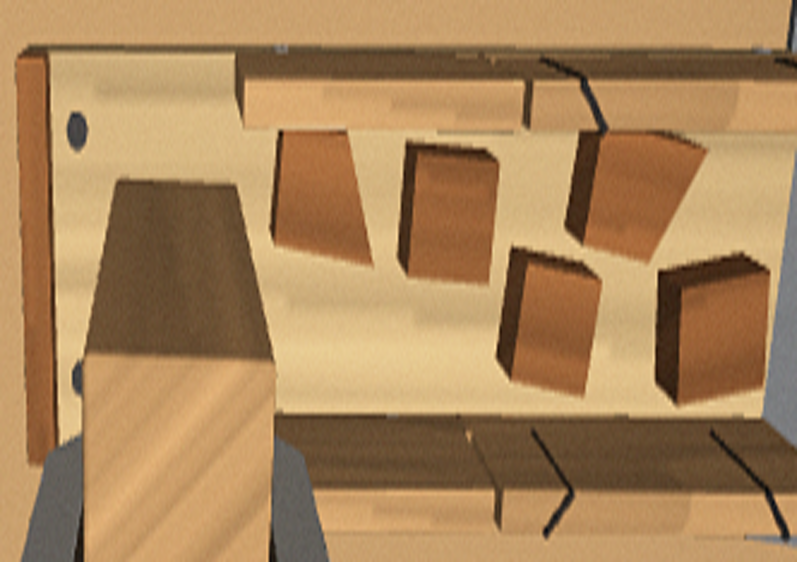

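Run:
```python
from h import *
np.set_printoptions(precision=4,suppress=True)
q=np.load('pics/w8pose.npz');I=wE(q['p'],q['r'])
f=lambda cx,cy,z:pix2w('',180+cx/2.4-.3,125+cy/4.5-.4,z,I)[:2]
print('nearwall inner top',f(245,128,.06),f(520,130,.06)); print('near outer top',f(245,80,.06),f(520,81,.06))
print('far inner top',f(300,488,.06),f(500,490,.06)); print('far inner floor',f(300,414,.015),f(760,417,.015))
print('far outer top',f(300,533,.06),f(490,534,.06))
print('blk bot -x',f(118,180,.0913),f(235,183,.0913),'top -x',f(88,355,.1863),f(273,358,.1863))
print('stop',f(17,57,.027),f(47,57,.027),f(57,462,.027),f(28,465,.027))
for n,c in dict(a=[(282,131),(347,131),(373,265),(272,243)],e=[(684,290),(768,270),(768,380),(680,403)]).items(): print(n,*[f(*k,.031) for k in c])
```

```text
nearwall inner top [0.5642 0.0098] [0.57 0.11]
near outer top [0.5548 0.01  ] [0.5604 0.1093]
far inner top [0.6417 0.0293] [0.6462 0.1079]
far inner floor [0.6429 0.0362] [0.6544 0.2434]
far outer top [0.6521 0.0292] [0.6562 0.1047]
blk bot -x [ 0.5658 -0.0345] [0.5683 0.0038] top -x [ 0.5658 -0.0328] [0.5681 0.0049]
stop [ 0.5493 -0.0797] [ 0.55   -0.0675] [ 0.6447 -0.0729] [ 0.6448 -0.0858]
a [0.5706 0.027 ] [0.572  0.0533] [0.6027 0.0644] [0.5954 0.0225]
e [0.6153 0.1939] [0.6125 0.2279] [0.6386 0.2323] [0.6423 0.1959]
```

```bash
python3 -c "
from h import *
go(.6006,-.021,.0755,1.515)"
python3 -m inch '0 0.1 0.5 0 0.75; -0.1 0.1 2 0 0.75; -0.2 0.1 3.5 0 0.75; -0.2 0.1 5 0 0.75; -0.2 0.1 6 0 0.75; -0.2 0.1 6.5 0 0.75; -0.2 0.1 6.5 0 0.75; -0.2 0.1 6.5 0 0.75; -0.2 0.1 6.5 0 0.75'
python3 - <<'E'
from h import *
o=robot.get_obs();np.savez('pics/w9pose.npz',p=o['tool_pos'],r=o['ee_rot'])
snap('wrist','w9');snap('side','s9')
p=cv2.imread('pics/s9.png');cv2.imwrite('pics/s9c.png',cv2.resize(p[130:310,150:320],None,fx=3.3,fy=3.3))
go(.6006,-.021,.0755,1.515)
E
```

```text
cm [-0.22  0.02  7.51] spin 0.002
time: 13.5
tool_pos: [0.602, -0.0208, 0.0868]
ee_rot: [3.128, 0.009, 1.517]
wrist_force: [0.1, 0.3, -1.3]
width: 0.0402
cm [-0.01 -0.16  1.14] spin 0.002
```

View pics/w9.png

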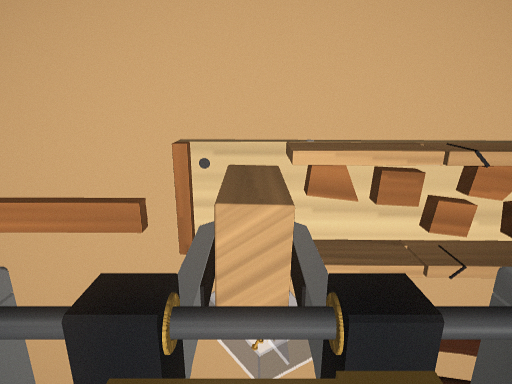

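View pics/s9c.png

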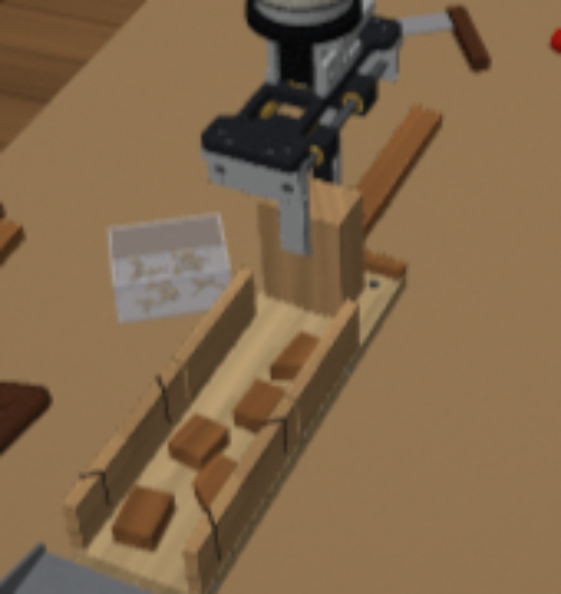

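```bash
python3 -m inch '0 -0.1 0.4 0 0.75; 0 -0.15 0.8 0 0.75; 0 -0.15 1.1 0 0.75; 0 -0.15 1.1 0 0.75; 0 -0.15 1.1 0 0.75'
python3 - <<'E'
from h import *
go(.6006+.05*.0565,.03,.0755,1.5143)
go(.6006+.271*.0565,.25,.0755,1.5143)
E
```

```text
time: 14.02
tool_pos: [0.6004, -0.0209, 0.0753]
ee_rot: [3.129, 0.009, 1.517]
wrist_force: [-0.8, 0.4, -0.8]
width: 0.04
cm [ 5.1   0.03 -0.07] spin 0.002
cm [27.13  0.09 -0.27] spin 0.002
```

```bash
python3 -m inch '0.3 0 0 0 0.75; 0.8 0 -0.01 0.002 0.75; 1.4 0 -0.02 0.002 0.75; 2 0 -0.03 0.002 0.75; 2.7 0 -0.04 0.002 0.75; 3.4 0.02 -0.05 0.002 0.75; 4 0.03 -0.06 0.002 0.75; 4.6 0.03 -0.07 0.002 0.75; 5 0.03 -0.07 0.002 0.75; 5 0.03 -0.07 0.002 0.75; 5 0.03 -0.07 0.002 0.75'
python3 - <<'E'
from h import *
snap('wrist','w10');snap('side','s10')
p=cv2.imread('pics/s10.png');cv2.imwrite('pics/s10c.png',cv2.resize(p[150:320,140:310],None,fx=3.3,fy=3.3))
go(.6006+.271*.0565,.25,.0755,1.5143)
E
```

```text
time: 14.93
tool_pos: [0.6033, 0.0293, 0.0755]
ee_rot: [3.129, 0.01, 1.515]
wrist_force: [0.9, 0.7, -1.1]
width: 0.0401
cm [ 2.215e+01  1.000e-02 -2.100e-01] spin 0.0
```

View pics/w10.png

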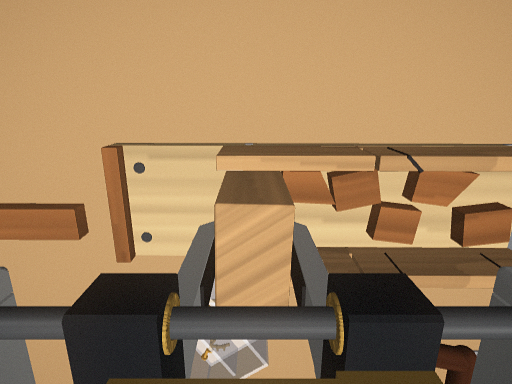

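View pics/s10c.png

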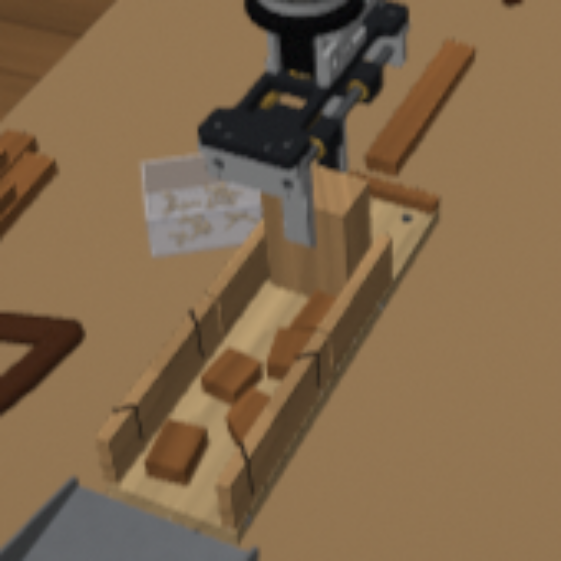

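```bash
python3 -m inch '0.4 0 0 0 0.75; 1 0 -0.01 0 0.75; 1.7 0 -0.02 0 0.75; 2.4 0 -0.02 0 0.75; 3.1 0 -0.03 0 0.75; 3.8 0 -0.04 0 0.75; 4.5 0 -0.04 0 0.75; 5.2 0 -0.05 0 0.75; 5.9 0 -0.06 0 0.75; 6.6 0 -0.06 0 0.75; 7.3 0 -0.07 0 0.75; 8 0 -0.08 0 0.75; 8.7 0 -0.08 0 0.75; 9.4 0 -0.09 0 0.75; 10 0 -0.1 0 0.75; 10 0 -0.1 0 0.75; 10 0 -0.1 0 0.75'
python3 - <<'E'
from h import *
snap('wrist','w11');snap('side','s11')
p=cv2.imread('pics/s11.png');cv2.imwrite('pics/s11c.png',cv2.resize(p[190:384,100:300],None,fx=3,fy=3))
go(.6006+.271*.0565,.25,.0755,1.5143)
E
```

```text
time: 16.45
tool_pos: [0.6088, 0.1294, 0.0755]
ee_rot: [3.13, 0.01, 1.515]
wrist_force: [0.3, 0.4, -0.3]
width: 0.0402
cm [12.15  0.02 -0.12] spin 0.0
```

View pics/w11.png

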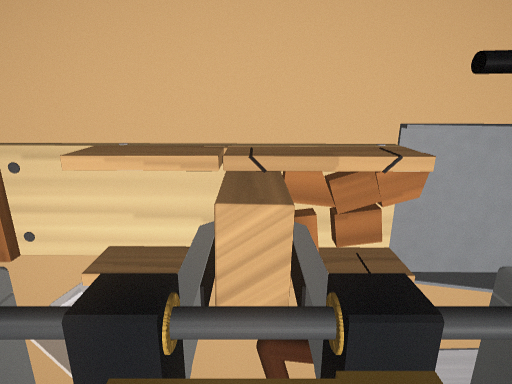

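View pics/s11c.png

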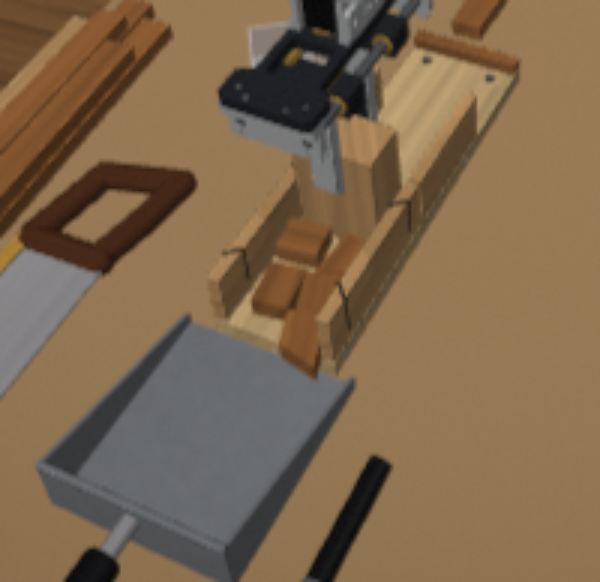

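```bash
python3 -m inch '0.4 0 0 0 0.75; 1 0 -0.01 0 0.75; 1.7 0 -0.02 0 0.75; 2.4 0 -0.02 0 0.75; 3.1 0 -0.03 0 0.75; 3.8 0 -0.04 0 0.75; 4.5 0 -0.04 0 0.75; 5.2 0 -0.05 0 0.75; 5.9 0 -0.06 0 0.75; 6.6 0 -0.06 0 0.75; 7.3 0 -0.07 0 0.75; 8 0 -0.08 0 0.75; 8.7 0 -0.08 0 0.75; 9 0 -0.09 0 0.75; 9 0 -0.09 0 0.75; 9 0 -0.09 0 0.75'
python3 - <<'E'
from h import *
snap('wrist','w12');snap('side','s12')
p=cv2.imread('pics/s12.png');cv2.imwrite('pics/s12c.png',cv2.resize(p[190:384,100:300],None,fx=3,fy=3))
go(.6006+.286*.0565,.265,.0755,1.5143)
E
```

```text
time: 17.88
tool_pos: [0.6139, 0.2188, 0.0755]
ee_rot: [3.13, 0.01, 1.515]
wrist_force: [0.1, -0.1, -1.0]
width: 0.04
cm [ 4.68  0.02 -0.05] spin -0.0
```

View pics/w12.png

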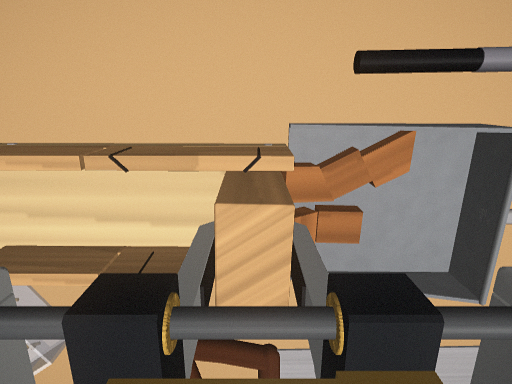

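View pics/s12c.png

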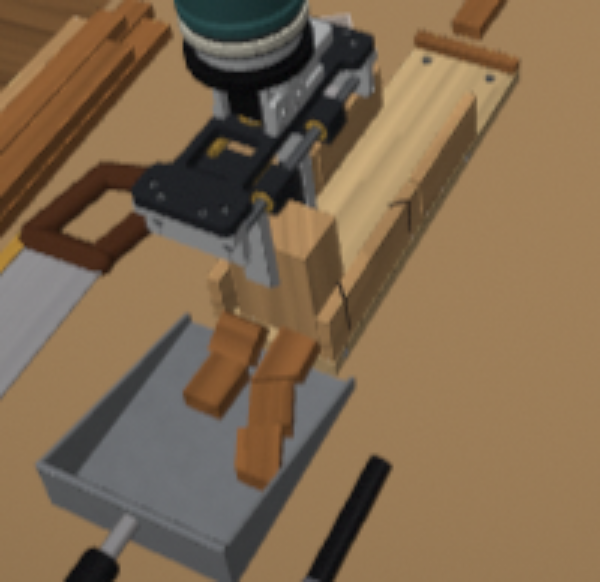

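```bash
python3 -m inch '0.4 0 0 0 0.75; 0.9 0 -0.01 0 0.75; 1.4 0 -0.02 0 0.75; 1.9 0 -0.02 0 0.75; 2.4 0 -0.03 0 0.75; 2.9 0 -0.03 0 0.75; 3.3 0 -0.03 0 0.75; 3.5 0 -0.04 0 0.75; 3.5 0 -0.04 0 0.75; 3.5 0 -0.04 0 0.75'
python3 - <<'E'
from h import *
snap('wrist','w13');snap('side','s13')
p=cv2.imread('pics/s13.png');cv2.imwrite('pics/s13c.png',cv2.resize(p[190:384,100:300],None,fx=3,fy=3))
E
```

```text
time: 18.82
tool_pos: [0.6159, 0.2535, 0.0755]
ee_rot: [3.13, 0.01, 1.515]
wrist_force: [-0.2, -0.8, -1.2]
width: 0.0399
```

View pics/w13.png

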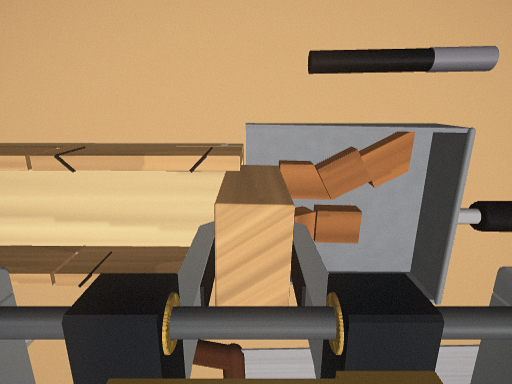

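View pics/s13c.png

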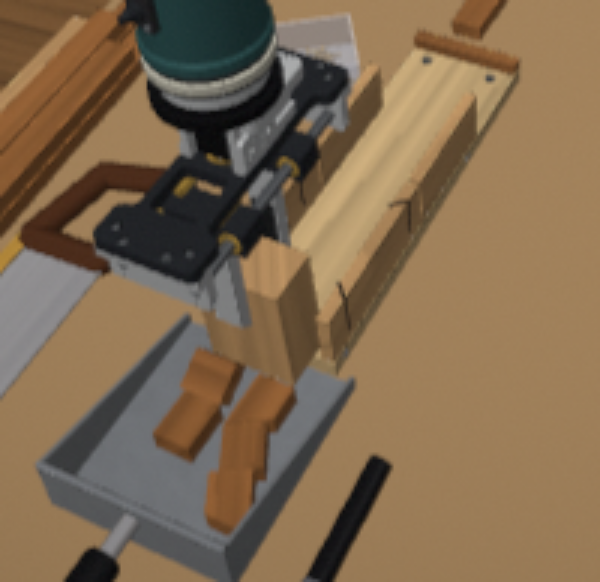

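```bash
python3 -m inch '-0.4 0 0 0 0.75; -0.9 0 0 0 0.75; -1.2 0 0 0 0.75; -1.2 0 -1 0 0.75; -1.2 0 -3 0 0.75; -1.2 0 -5.5 0 0.75; -1.2 0 -7.5 0 0.75; -1.2 0 -9 0 0.75; -1.2 0 -9 0 0.75; -1.2 0 -9 0 0.75; -1.2 0 -9 0 0.75'
python3 - <<'E'
from h import *
snap('wrist','w14');snap('side','s14')
p=cv2.imread('pics/s14.png');cv2.imwrite('pics/s14c.png',cv2.resize(p[190:384,100:300],None,fx=3,fy=3))
go(.478,.105,.16,1.527)
E
```

```text
time: 19.83
tool_pos: [0.6137, 0.2419, 0.1647]
ee_rot: [3.131, 0.01, 1.514]
wrist_force: [-0.1, 0.3, -1.2]
width: 0.0403
cm [-14.42 -12.73   0.41] spin -0.013
```

View pics/w14.png

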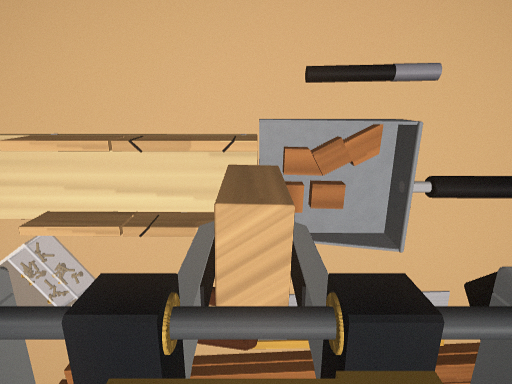

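View pics/s14c.png

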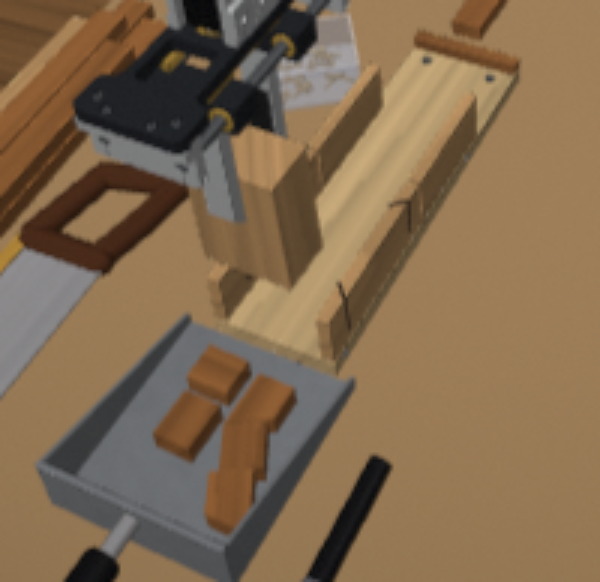

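```bash
python3 -m inch '-0.5 -0.5 0 0 0.75; -2 -2 0 0 0.75; -4.5 -4 0.1 -0.013 0.75; -7 -6.5 0.2 -0.013 0.75; -9.5 -8.5 0.3 -0.013 0.75; -11.8 -10.5 0.4 -0.013 0.75; -13.5 -12 0.4 -0.013 0.75; -14.4 -12.7 0.4 -0.013 0.75; -14.4 -12.7 0.4 -0.013 0.75; -14.4 -12.7 0.4 -0.013 0.75; -14.4 -12.7 0.4 -0.013 0.75'
python3 -c "
from h import *
go(.478,.105,.065,1.527)"
```

```text
time: 20.85
tool_pos: [0.4791, 0.1058, 0.1599]
ee_rot: [3.133, 0.011, 1.527]
wrist_force: [0.7, 0.3, -1.6]
width: 0.0402
cm [ 0.02 -0.19  9.49] spin 0.0
```

```bash
python3 -m inch '0 0 1 0 0.75; 0 0 3 0 0.75; 0 0 5 0 0.75; 0 0 7 0 0.75; 0 0 8.5 0 0.75; 0 0 9.2 0 0.75; 0 0 9.4 0 0.75; 0 0 9.4 0 0.75; 0 0 9.4 0 0.75; 0 0 9.4 0 0.75'
python3 -m inch '0 0 0.1 0 0.75; 0 0 0.2 0 0.75; 0 0 0.3 0 0.75; 0 0 0.4 0 0.75; 0 0 0.4 0 0.75; 0 0 0.4 0 0.75'
python3 -c "
from h import *
o=robot.get_obs();print(o['tool_pos'],o['wrist_force'],o['ee_rot'])"
```

```text
time: 21.68
tool_pos: [0.4809, 0.105, 0.0672]
ee_rot: [3.13, 0.01, 1.528]
wrist_force: [0.7, 0.4, -1.8]
width: 0.04
time: 22.18
tool_pos: [0.4809, 0.1049, 0.0631]
ee_rot: [3.131, 0.01, 1.528]
wrist_force: [-0.2, -0.2, -1.2]
width: 0.04
[0.48087626 0.10492317 0.06311141] [-0.17703041 -0.18547347 -1.18838887] [3.13051539 0.01018611 1.52751732]
```

Contact is expected near TCP z 0.0587; lower slowly.

```bash
python3 -m inch '0 0 0.1 0 0.75; 0 0 0.2 0 0.75; 0 0 0.3 0 0.75; 0 0 0.38 0 0.75; 0 0 0.42 0 0.75; 0 0 0.42 0 0.75; 0 0 0.42 0 0.75'
python3 -c "
from h import *
o=robot.get_obs();print(o['tool_pos'],o['wrist_force'],o['ee_rot'])"
```

```text
time: 22.77
tool_pos: [0.4809, 0.1049, 0.0589]
ee_rot: [3.131, 0.01, 1.527]
wrist_force: [-1.4, 0.3, -1.0]
width: 0.0396
[0.48091236 0.10489918 0.05888083] [-1.39431387  0.29712398 -0.97809795] [3.13054239 0.01012656 1.52747147]
```

```bash
python3 -m inch '0 0 0.05 0 0.75; 0 0 0.1 0 0.75; 0 0 0.1 0 0.75; 0 0 0.1 0 0.75'
python3 - <<'E'
from h import *
o=robot.get_obs();print(o['tool_pos'],o['wrist_force'],o['ee_rot'])
snap('side','s15')
p=cv2.imread('pics/s15.png');cv2.imwrite('pics/s15c.png',cv2.resize(p[190:340,200:350],None,fx=4,fy=4))
E
```

```text
time: 23.1
tool_pos: [0.481, 0.1049, 0.0588]
ee_rot: [3.13, 0.01, 1.528]
wrist_force: [-3.0, -0.1, 5.6]
width: 0.04
[0.48099734 0.10485808 0.0587946 ] [-3.04929685 -0.08422882  5.60694363] [3.13013644 0.01018043 1.52754241]
```

View pics/s15c.png

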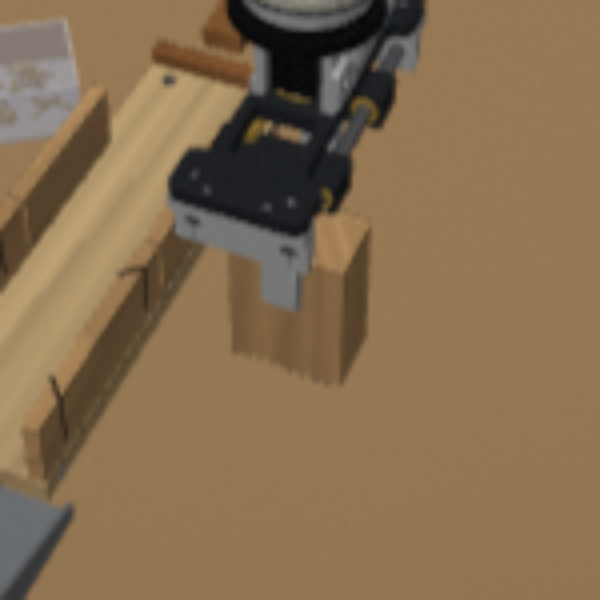

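Standing on the bench (5.6 N contact). Release and rise.

```bash
python3 -m inch '0 0 0 0 0.65; 0 0 0 0 0.5; 0 0 0 0 0.4; 0 0 0 0 0.35; 0 0 -0.5 0 0.35; 0 0 -2 0 0.35; 0 0 -5 0 0.35; 0 0 -9 0 0.35; 0 0 -12 0 0.35; 0 0 -12 0 0.35; 0 0 -12 0 0.35'
python3 -c "
from h import *
go(.32,.10,.25)"
```

```text
time: 24.07
tool_pos: [0.4812, 0.1064, 0.1816]
ee_rot: [3.124, 0.009, 1.528]
wrist_force: [-1.0, 0.6, -0.4]
width: 0.0611
cm [ -1.39 -15.96  -7.11] spin 0
```

Move back to clear the view, then check everything.

```bash
python3 -m inch '0 -1 -1 0 0.35; -0.2 -3 -3 0 0.35; -0.5 -6 -5 0 0.35; -0.8 -9 -7 0 0.35; -1 -12 -7 0 0.35; -1.2 -14.5 -7 0 0.35; -1.4 -16 -7 0 0.35; -1.4 -16 -7 0 0.35; -1.4 -16 -7 0 0.35'
python3 - <<'E'
from h import *
np.set_printoptions(precision=3,suppress=True)
for n in('top','side'):
    p,d=snap(n,n+'F')
    cv2.imwrite('pics/%sFc.png'%n, cv2.resize(p[80:275,40:410],None,fx=2.1,fy=2.1,interpolation=cv2.INTER_CUBIC) if n=='top' else cv2.resize(p[80:384,90:390],None,fx=1.9,fy=1.9))
    if n=='top':
        C=cloud('top',d); print('lath',C[180,285:325:8,2]); print('block',C[216:226:3,194:204:3,2]); print('pan',(1000*C[152:190:3,106:153:4,2]).astype(int))
E
```

```text
time: 24.82
tool_pos: [0.3191, 0.0999, 0.2477]
ee_rot: [3.125, 0.009, 1.528]
wrist_force: [0.1, -0.3, -0.9]
width: 0.0615
lath [0.022 0.01  0.017 0.016 0.022]
block [[0.095 0.096 0.094 0.097]
 [0.095 0.092 0.096 0.095]
 [0.098 0.097 0.096 0.1  ]
 [0.094 0.099 0.092 0.09 ]]
pan [[  26    2    3    8    3    3    6    2    3   11    8   14]
 [  21 1366    2    9    2    3   -1    3   -2    9    4    5]
 [  23    2   10    6    3    4    3    1    1    1    4    8]
 [  17    2    2    5    0    8    2    5    5    3   -3    0]
 [  13    5    3    1    1   18   19   16    2   17   19    5]
 [  13    6    1    1    4   21   22   21    1   20   22    2]
 [  14    5    4    6    4   19   19   20    0   15   20    2]
 [   5    3    9   -2    1    7    7    3    6    4   13    0]
 [   8    5   -1    5    2    0   17   19   15    1    6    2]
 [   3    1    3   17    3   20   17   20   13   24   10    3]
 [   4    5   18   18   21   20   17   23   22   18    5    6]
 [   2    8   22   21   17   19   21   11   22   17    1    3]
 [   4    1   20   17    3   15    9    2    6    5    2    9]]
```

View pics/topFc.png

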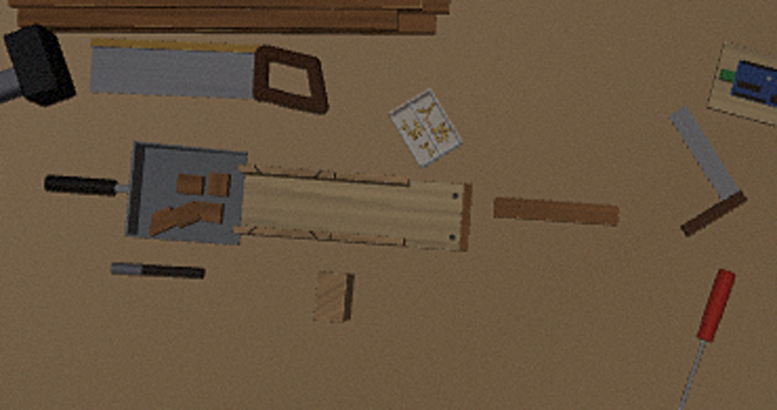

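View pics/sideFc.png

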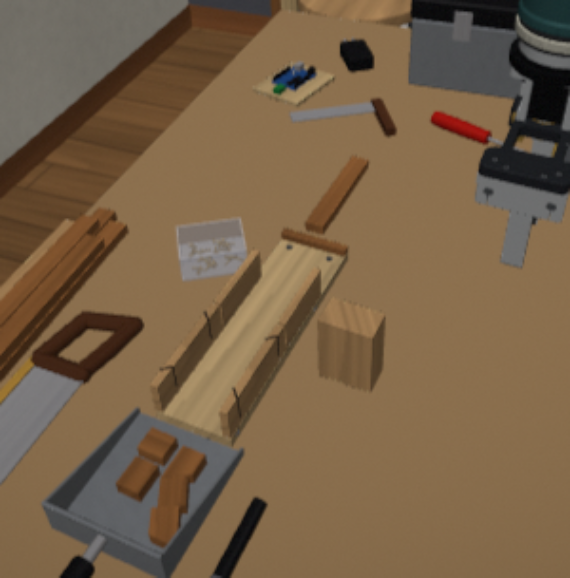

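```bash
python3 -c "
from bench import robot
print(robot.close_job())"
```

```text
the job is handed in; nothing more can be done
None
```

The mitre box is cleared and the job was handed in about 25 s into the run, well under the 64 s limit.

- **Lath:** I gripped it on the apron, lifted it over the stop, drew it out endwise along the box axis, and set it down on the bench beyond the stop before opening the gripper.
- **Sweep:** I took the block by its 40 mm thickness, lowered it onto the apron and pushed all five offcuts out of the open end into the dustpan. The fingers stayed above the offcuts throughout.
- **Block:** I set it upright back about where it started and released it only once it was touching the bench, at about 5.6 N.

**Last checks (top and side cameras):**
- All five offcuts lie flat in the dustpan, with tops about 19 mm up, and the trough is empty.
- The lath is flat on the bench, with its top at about 16–17 mm, and the block stands with its top at about 95 mm.
- The other tools look unmoved, and the gripper is clear of everything.

**Disagreement:** the top and wrist cameras differed by 3–4 mm on the x positions of the box and lath. I went with the wrist camera, and the block passed between the walls with no noticeable side force. No check failed.

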